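# Find the screw lid that fits the sweet jar and close the jar

### The arm

A 7-joint arm with a two-finger parallel gripper is mounted at the origin on a cart in front of the work surface, level with it; the furniture and walls round the work are solid. World frame = base frame: x ahead of the robot, y to its left, z up, the work surface at z = 0. Lengths are in m, angles in rad, forces in N, time in s.
With the tool pointing down it reaches from about 0.4 to 0.85 m from the base axis. Payload 4.5 kg.
Tool frame: the origin (TCP) lies between the finger pads; the fingertips stand 11 mm ahead of it and the grasp point (between the pads) lies 8 mm behind it (r.tip_reach is the distance from the TCP to the fingertips, in m); x points along the fingers, y is the direction in which the jaws open and shut, and the axes are right-handed (so a half turn about x gives the same grasp; the last joint's range is limited). The gripper opens to 88 mm and grips with 3 to 60 N. Pads are 18 mm wide; open, the fingers measure 123 mm over their backs; the gripper's body (75 mm by 187 mm) begins 45 mm behind the grasp point.
Start: joints at [-1.295, 0.689, -0.195, 1.565, 0.157, 0.902, -0.215], TCP at [0.15, 0.607, 0.221] pointing down, gripper open.
Joint ranges: [-3.01, 3.01], [-0.46, 2.08], [-1.47, 1.51], [0.13, 2.56], [-1, 4.14], [0.04, 2.09], [-2.66, 2.66]. Speed limits (rad/s): [2.57, 2.57, 3.14, 3.14, 3.14, 3.14, 3.14].

### API

Orientations are given as a unit quaternion [x, y, z, w].
In Python, from plant import r gives the robot as it stands.
- The arm moves only by the tool drive_tool, never from a script. Its argument "deltas" is a list of rows, each a list of 3 entries, a list of its own where there are three numbers: the turn, a rotation vector about the tool's x, y, z in degrees, then the shift along the tool's x, y, z in cm, then the finger opening in cm, from 0 to 8.81. A call has 1 to 12 rows; each row shifts and turns the commanded pose from where the row before left it, along the tool's axes as they then stand; what a row does not reach is not made up. A row lasts 1/12 s, in which the tool goes at most 41.7 mm and 7.16 degrees, less where a joint would pass 70% of its speed; a pose out of reach is approached as far as the arm can. A call is refused whole if a number of a shift passes 4.17 or a number of a turn 7.16, either way. A call with a gripper value outside its range is refused whole. The fingers move at their own pace and stop on an object; "force" is the grip in N (left out, the last holds). Time passes only in rows, so rows that do not move let the fingers close. It gives the time, the measured TCP pose, the force and the opening at its end, in the units of the state.
- r.get_state(): the state, without advancing time (a new reading comes with each control period).
- r.snapshot(name): name is "scene" or "top" or "wrist"; returns a dict with "color" (420x560x3 uint8, red, green, blue), "fov_y" (degrees; the focal length in pixels is half the picture's height over the tangent of half this angle, whatever the lens; pixels are square), "cx", "cy" (the principal point, pixels), "extrinsics" (4x4, takes a point from world to camera coordinates); the wrist camera has in their place "tool_from_camera" (4x4, takes a point from camera to tool coordinates, whose origin is the TCP and whose axes are the tool frame's). Camera axes: x right, y up, looking along -z (the intrinsics and any distortion apply to the point x, -y, -z); pixel columns grow to the right and rows downward; lengths in m; the calibration is good to about 2 mm. A picture is of the moment at which its call begins: read the wrist's pose just before it. There is no depth.
- r.finish_job(): hands the job in, once; it reports no verdict.
The state is a dict: "clock": time; "q": joint angles; "qd": joint speeds; "joint_torque": joint torques, N m; "tool_pos": TCP position; "eef_rot": TCP orientation; "contact_force": force on the tool from outside, world axes, zero at the start; "moment": the same for the moment, N m; "opening": opening from 0.0 (shut) to 1.0 (fully open).
Only numpy, scipy, OpenCV 4.12 (cv2) and the standard library are available. Lean on these libraries where they do the work, as an engineer would, in place of code of your own. Each camera call takes 0.05 s, during which the arm holds its last target. There are 200 camera calls.

### The job

Close the filled glass jar with whichever of the two lids fits its thread: try a lid on the jar by turning it clockwise, and if it only turns round on top without going down, take it off, lay it back flat, top up, on the worktop and try the other. Once the right lid has started down the thread, let go of it part-way, take a fresh hold, and screw it fully home until it is tight; do not disturb the ribbon spool and the hand stamp.

Things in the scene. Friction and masses are not known exactly. Their poses are not given: they have to be found in the camera images.
- jar: Round glass sweet jar with bonbons in it, 68 mm wide, clamped upright in a wooden stand (96 x 96 x 14 mm) fixed to the worktop: neither moves or turns. Origin: centre of the stand's underside, on the worktop; z up along the jar's axis. Rim 90 mm above the origin; neck 45 mm across, 53 mm over the thread; shoulder starts 67 mm up.
- jar_rim (a point): Centre of the jar's rim, 90 mm above the jar's origin. Three-start thread: clockwise from above closes, 18 mm down per full turn. The fitting lid, set on, stands with its origin 2 to 9 mm below this point; pushed down lightly (3 to 8 N) and turned clockwise it goes down the thread. The wrong lid stays 2 to 5 mm below, however it is turned, and lifts straight off.
- jar_home (a point): Point on the jar's axis, 73 mm above the jar's origin, where the fitting lid's origin lies when home, its inside on the rim: 0.4 to 0.9 turn after setting on. Up to 0.1 turn more takes up the thread's slack of 1.5 mm; then the resistance to turning rises sharply (over 0.5 N m) and the lid stays clamped. Until then it turns with less than 0.3 N m.
- lid_1: Plain aluminium screw lid, 60 mm across, 24 mm high, about 0.06 kg, ribbed round the side, lying top up; the two look alike from above. Origin: centre of the skirt's lower edge; z up through the top. Inside 55 mm wide, 17 mm deep, with a small inward bead or lugs 3 mm above the lower edge. Only one lid, either of the two, has the three lugs that suit this jar.
- lid_2: Plain aluminium screw lid, 60 mm across, 24 mm high, about 0.06 kg, ribbed round the side, lying top up; the two look alike from above. Origin: centre of the skirt's lower edge; z up through the top. Inside 55 mm wide, 17 mm deep, with a small inward bead or lugs 3 mm above the lower edge. Only one lid, either of the two, has the three lugs that suit this jar.
- ribbon_spool: Cream ribbon on a grey card spool lying flat, 66 mm across, 22 mm high; a bystander. Origin: centre of its underside.
- wood_stamp: Wooden hand stamp with a turned knob, 32 x 44 mm, 65 mm high, standing; a bystander. Origin: centre of its underside.
Things that resemble listed ones, but are neither listed nor needed, are in the scene too. Leave any black or blue look-alike of the lid_2 alone.

How it is judged:
By the outcome, as a careful person would: the job done as asked, in the order asked, and still so for the second after the job is handed in, with the robot touching nothing.
It also fails if it takes over 72 s, if anything falls off the work surface, if the arm or the gripper's body presses on something with over 40 N, if the wrist force passes 120 N, or if a joint passes its speed limit or range.

## Working session

There is one attempt and no reset: what is moved stays moved. The work goes in short steps, Python scripts to look and compute and a tool call to move; the robot and the scene stay as the last step left them, time stands still between calls to the robot, and variables do not carry over. Pictures are saved under pics/ and viewed, about 8 in all and at most 12, crops included, and the job is handed in when it is done.

Besides the shell and the picture viewer there is one more tool, called in YAML: its name, and indented under it one key for each argument. drive_tool: Moves the arm, as the interface text tells. Its arguments: {"type":"object","properties":{"deltas":{"type":"array","items":{"type":"array"}},"force":{"type":"number"}},"required":["deltas"]}

```bash
ls; mkdir -p pics; cat > h.py <<'E'
import numpy as np, cv2
from scipy.spatial.transform import Rotation as R
from plant import r
def snap(n,f=None):
    st=r.get_state(); s=r.snapshot(n)
    if n=="wrist":
        T=np.eye(4);T[:3,:3]=R.from_quat(st["eef_rot"]).as_matrix();T[:3,3]=st["tool_pos"]
        s["wc"]=T@np.array(s["tool_from_camera"])
    else: s["wc"]=np.linalg.inv(np.array(s["extrinsics"]))
    if f: cv2.imwrite("pics/"+f,s["color"][:,:,::-1])
    np.save("/tmp/"+n+".npy",s,allow_pickle=True)
    return s
def load(n): return np.load("/tmp/"+n+".npy",allow_pickle=True).item()
def ray(s,u,v,z):
    h=s["color"].shape[0]; f=h/2/np.tan(np.radians(s["fov_y"])/2)
    d=s["wc"][:3,:3]@np.array([(u-s["cx"])/f,-(v-s["cy"])/f,-1]); o=s["wc"][:3,3]
    return o+d*(z-o[2])/d[2]
def proj(s,p):
    h=s["color"].shape[0]; f=h/2/np.tan(np.radians(s["fov_y"])/2)
    c=np.linalg.inv(s["wc"])@np.append(p,1)
    return s["cx"]-f*c[0]/c[2], s["cy"]+f*c[1]/c[2]
E
python3 - <<'E'
from h import *
st=r.get_state(); print(st)
a=snap("top","top.png");b=snap("scene","scene.png");c=snap("wrist","wrist.png")
for s in (a,b,c): print({k:v for k,v in s.items() if k!="color"})
E
```

```text
pics
{'clock': 0.0, 'q': array([-1.29524322,  0.68997227, -0.19450495,  1.56635687,  0.15731334,
        0.90249877, -0.21505912]), 'qd': array([ 2.54819886e-04, -1.69955927e-03,  3.67941904e-04, -6.56668737e-05,
       -2.34033853e-05, -2.30270807e-03, -3.08333638e-04]), 'joint_torque': array([-2.92066952e-04, -5.27567768e+01, -1.26708515e+00, -1.53432083e+01,
       -5.26135869e-02,  6.43111693e-03,  1.65874617e-04]), 'tool_pos': array([0.14952701, 0.60615787, 0.22031373]), 'eef_rot': array([ 0.08456862,  0.70197744, -0.08587062,  0.70192739]), 'contact_force': array([-0.58529321, -0.24364956,  0.72781504]), 'moment': array([-0.02738409,  0.02393579,  0.0164859 ]), 'opening': 0.9976441795004304}
{'fov_y': 57.888690207182755, 'cx': 285.41665564720313, 'cy': 211.60180733225639, 'extrinsics': array([[ 0.03856567, -0.99924908, -0.00373734, -0.00988863],
       [ 0.97507149,  0.03681414,  0.2188157 , -0.54439989],
       [-0.2185138 , -0.01208295,  0.97575905, -0.82175956],
       [ 0.        ,  0.        ,  0.        ,  1.        ]]), 'wc': array([[ 3.85656727e-02,  9.75071489e-01, -2.
[... 883 characters left out ...]
 ]])}
{'fov_y': 69.89724186755755, 'cx': 282.50016728711927, 'cy': 206.69362773702437, 'tool_from_camera': array([[ 1.02072640e-03,  2.88915212e-01, -9.57354145e-01,
        -1.63090965e-01],
       [ 9.99999290e-01, -8.83404295e-04,  7.99596205e-04,
         8.21097729e-04],
       [-6.14715256e-04, -9.57354281e-01, -2.88915909e-01,
        -7.40993238e-02],
       [ 0.00000000e+00,  0.00000000e+00,  0.00000000e+00,
         1.00000000e+00]]), 'wc': array([[ 0.23874105, -0.92981287, -0.28009059,  0.07784356],
       [ 0.97107965,  0.22780684,  0.07147272,  0.62503193],
       [-0.0026497 , -0.28905375,  0.9573092 ,  0.38348839],
       [ 0.        ,  0.        ,  0.        ,  1.        ]])}
```

View pics/top.png

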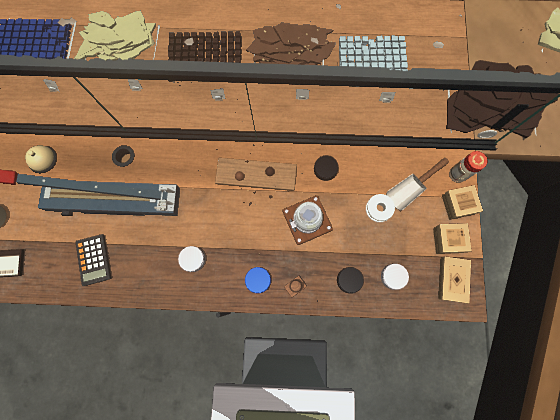

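View pics/scene.png

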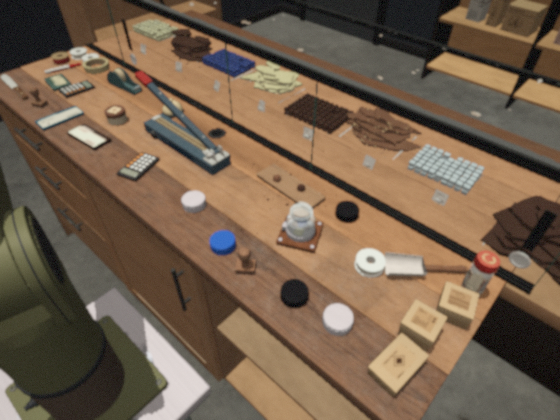

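Top view: the aluminium-look lids are at (191,258) and (396,276). Look-alikes are blue at (258,280), black at (350,280) and (326,167), and the ribbon spool with a hole at (380,207). The jar is at (308,216) and the stamp at (295,286). I'll choose the two plain pale lids, then measure and crop them.

```bash
python3 - <<'E'
from h import *
a=load("top");b=load("scene")
def blob(s,u,v,rad=24):
    hsv=cv2.cvtColor(s["color"],cv2.COLOR_RGB2HSV)
    m=((hsv[...,1]<60)&(hsv[...,2]>140)).astype(np.uint8)
    k=np.zeros_like(m);cv2.circle(k,(u,v),rad,1,-1);m&=k
    c=max(cv2.findContours(m,0,1)[0],key=cv2.contourArea)
    return cv2.fitEllipse(cv2.convexHull(c)),cv2.boundingRect(c)
for n,u,v in (("A",191,258),("B",396,276),("spool",380,207),("jar",308,216)):
    e,bb=blob(a,u,v); z={"spool":.022,"jar":.09}.get(n,.024)
    print(n,e,bb,ray(a,*e[0],z), "at z0",ray(a,*e[0],0))
for n,u,v in (("A",193,200),("B",339,318),("spool",370,261)):
    e,bb=blob(b,u,v); print("scene",n,e,ray(b,*e[0],.022))
for n,u,v,z in (("blue",258,280,.024),("stamp",295,286,.05),("black",350,280,.024),("black2",326,167,.024),("rulerboard",255,175,.02),("bar",300,140,.0),("bar2",300,75,.0)): print(n,ray(a,u,v,z))
# stand corners
for u,v in ((283,211),(320,193),(333,232),(296,246)): print("stand",ray(a,u,v,.014))
cr=[cv2.resize(a["color"][y-30:y+30,x-30:x+30],(390,390),interpolation=2) for x,y in ((191,258),(396,276),(308,216))]
cr2=[cv2.resize(b["color"][y-30:y+30,x-30:x+30],(390,390),interpolation=2) for x,y in ((193,200),(339,318),(300,222))]
im=np.vstack([np.hstack(cr),np.hstack(cr2)]); cv2.imwrite("pics/crop.png",cv2.resize(im,(780,520))[:,:,::-1])
E
```

```text
A ((190.47715759277344, 258.3440856933594), (24.56031036376953, 25.897335052490234), 45.229679107666016) (178, 246, 26, 26) [0.43119005 0.23068419 0.024     ] at z0 [0.43331854 0.23685066 0.        ]
B ((395.4150085449219, 276.1584167480469), (25.162946701049805, 26.464311599731445), 131.6263427734375) (383, 264, 26, 26) [ 0.4081752  -0.25065116  0.024     ] at z0 [ 0.40968786 -0.25736429  0.        ]
spool ((384.7271728515625, 204.92092895507812), (30.296701431274414, 40.10272979736328), 58.96499252319336) (366, 187, 38, 35) [ 0.57871726 -0.22947853  0.022     ] at z0 [ 0.58427456 -0.23510037  0.        ]
jar ((306.70428466796875, 217.45257568359375), (28.41309928894043, 33.48310852050781), 54.118412017822266) (290, 202, 32, 31) [ 0.5261306 -0.0375282  0.09     ] at z0 [ 0.54502972 -0.04161802  0.        ]
scene A ((192.53883361816406, 198.51116943359375), (17.344013214111328, 24.923324584960938), 79.41583251953125) [0.42699783 0.22747071 0.022     ]
scene B ((337.779052734375, 316.699462890625), (28.86244773864746, 32.181034088134766), 111.7708740234375) [ 0.40498773 -0.25466471  0.022     ]
scene spool ((374.00390625, 261.9714660644531), (31.073225021362305, 42.025753021240234), 91.05352020263672) [ 0.57020466 -0.23247903  0.022     ]
blue [0.38707527 0.06881033 0.024     ]
stamp [ 0.37595988 -0.01716559  0.05      ]
black [ 0.39529399 -0.14501889  0.024     ]
black2 [ 0.66982211 -0.0850678   0.024     ]
rulerboard [0.64373144 0.09054798 0.02      ]
bar [ 0.74957701 -0.0188368   0.        ]
bar2 [ 0.93751883 -0.01316431  0.        ]
stand [0.55602929 0.01743339 0.014     ]
stand [ 0.60510151 -0.07222037  0.014     ]
stand [ 0.50858443 -0.1054372   0.014     ]
stand [ 0.47120189 -0.01716852  0.014     ]
```

View pics/crop.png

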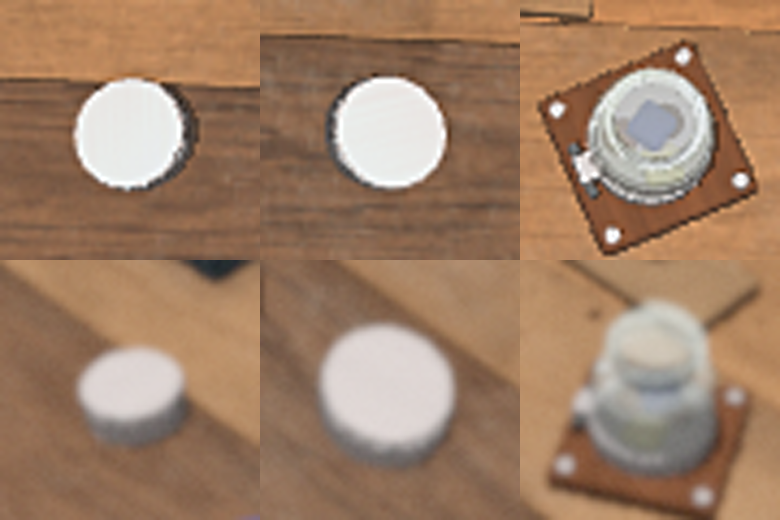

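Top crops: both pale lids are plain aluminium, top up, in the left and middle crops. The jar is open in its stand, with the stand centre near (0.535,-0.044). I'll go above lid A (left, at about 0.431, 0.231).

drive_tool:
  deltas:
    - [[0,0,0],[0.3,-1.5,1.8],8.8]
    - [[0,0,0],[0.6,-2.4,2.95],8.8]
    - [[0,0,0],[0.6,-2.4,2.95],8.8]
    - [[0,0,0],[0.6,-2.4,2.95],8.8]
    - [[0,0,0],[0.6,-2.4,2.95],8.8]
    - [[0,0,0],[0.6,-2.4,2.95],8.8]
    - [[0,0,0],[0.6,-2.4,2.95],8.8]
    - [[0,0,0],[0.6,-2.4,2.95],8.8]
    - [[0,0,0],[0.6,-2.4,2.95],8.8]
    - [[0,0,0],[0.6,-2.4,2.95],8.8]
    - [[0,0,0],[0.6,-2.4,2.95],8.8]
    - [[0,0,0],[0.6,-2.4,2.95],8.8]
  force: 20

```text
clock: 1.15
tool_pos: [0.4162, 0.2524, 0.1518]
eef_rot: [0.085, 0.702, -0.085, 0.702]
contact_force: [0.2, 0.3, -0.8]
opening: 0.994
```

drive_tool:
  deltas:
    - [[0,0,0],[0.5,-1.2,1.5],8.8]
    - [[0,0,0],[0,0,0],8.8]
    - [[0,0,0],[0,0,0],8.8]

```text
clock: 1.4
tool_pos: [0.4274, 0.2377, 0.1468]
eef_rot: [0.086, 0.702, -0.086, 0.702]
contact_force: [0.3, 0.1, -0.8]
opening: 1.001
```

```bash
cat >> h.py <<'E'
def rep(t=None):
    st=r.get_state(); M=R.from_quat(st["eef_rot"]).as_matrix(); p=np.array(st["tool_pos"])
    print("t",round(st["clock"],2),"p",p.round(4),"q",np.round(st["q"],2),"F",np.round(st["contact_force"],1),"Mz",np.round(st["moment"],2),"open",round(st["opening"]*88.1,1))
    print("tool x",M[:,0].round(3),"y",M[:,1].round(3))
    if t is not None: print("to go cm (tool xyz)",(100*M.T@(np.array(t)-p)).round(2))
def lid(s,p,z,rad=70):
    hsv=cv2.cvtColor(s["color"],cv2.COLOR_RGB2HSV)
    m=((hsv[...,1]<60)&(hsv[...,2]>140)).astype(np.uint8)
    k=np.zeros_like(m);u,v=proj(s,p);cv2.circle(k,(int(u),int(v)),rad,1,-1);m&=k
    c=max(cv2.findContours(m,0,1)[0],key=cv2.contourArea)
    e=cv2.fitEllipse(cv2.convexHull(c)); w=ray(s,*e[0],z); print("exp px",(u,v),"ell",e,"world",w); return w
E
python3 - <<'E'
from h import *
rep([.43,.23,.1]); s=snap("wrist","w1.png"); lid(s,[.43,.23,.024],.024,100)
E
```

```text
t 1.4 p [0.4274 0.2377 0.1468] q [-0.45  0.64 -0.23  2.04  0.3   0.49  0.42] F [ 0.3  0.1 -0.8] Mz [0.06 0.01 0.02] open 88.2
tool x [-0.001 -0.    -1.   ] y [ 0.242  0.97  -0.   ]
to go cm (tool xyz) [ 4.68 -0.69  0.44]
exp px (np.float64(274.9891704201697), np.float64(199.18924897721658)) ell ((277.2575378417969, 196.86822509765625), (59.723323822021484, 61.243282318115234), 11.346417427062988) world [0.42824539 0.23275505 0.024     ]
```

View pics/w1.png

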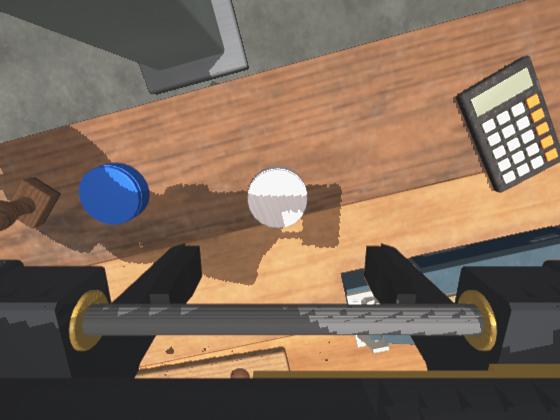

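Wrist view: the lid is at (277,197), with blue (113,193) and the stamp (25,205) well clear. I'll descend and grasp it.

drive_tool:
  deltas:
    - [[0,0,0],[2.0,-0.5,0.25],8.8]
    - [[0,0,0],[2.9,0,0],8.8]
    - [[0,0,0],[2.9,0,0],8.8]
    - [[0,0,0],[2.9,0,0],8.8]
    - [[0,0,0],[1.8,0,0],8.8]
    - [[0,0,0],[0.7,0,0],8.8]
    - [[0,0,0],[0,0,0],5.0]
    - [[0,0,0],[0,0,0],5.0]
    - [[0,0,0],[0,0,0],5.0]
    - [[0,0,0],[0,0,0],5.0]
    - [[0,0,0],[0,0,0],5.0]
  force: 30

```text
clock: 2.37
tool_pos: [0.429, 0.2337, 0.0162]
eef_rot: [0.086, 0.701, -0.085, 0.702]
contact_force: [0.3, -0.2, 0.4]
opening: 0.644
```

drive_tool:
  deltas:
    - [[0,0,0],[0,0,0],5.0]
    - [[0,0,0],[-1.0,0,0],5.0]
    - [[0,0,0],[-2.5,0,0],5.0]
    - [[0,0,0],[-3,0,0],5.0]
    - [[0,0,0],[-3,0,0],5.0]
    - [[0,0,0],[-3,0,0],5.0]
    - [[0,0,0],[-1.5,0,0],5.0]

```text
clock: 2.95
tool_pos: [0.4292, 0.2337, 0.159]
eef_rot: [0.086, 0.701, -0.084, 0.703]
contact_force: [0.7, 0.2, 0.1]
opening: 0.568
```

```bash
python3 - <<'E'
from h import *
rep([.535,-.044,.2]); s=snap("wrist","w2.png")
E
```

```text
t 2.95 p [0.4292 0.2337 0.159 ] q [-0.43  0.62 -0.26  2.04  0.3   0.52  0.42] F [0.7 0.2 0.1] Mz [ 0.02 -0.04 -0.06] open 50.1
tool x [ 0.004  0.002 -1.   ] y [0.24  0.971 0.003]
to go cm (tool xyz) [ -4.12 -24.41  16.94]
```

View pics/w2.png

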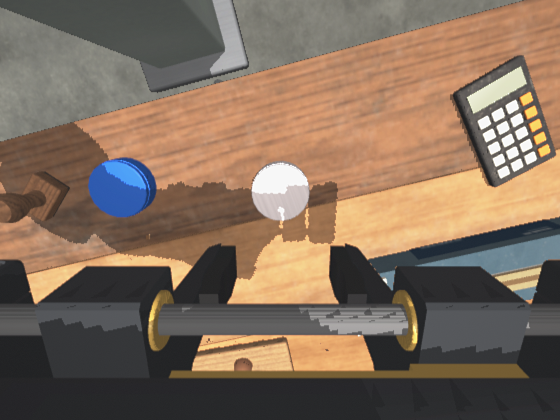

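The lid stayed on the worktop at (280,192) and the fingers closed past it, so I'll measure where it is now.

```bash
python3 - <<'E'
from h import *
s=load("wrist"); lid(s,[.43,.23,.024],.024,100)
for n in("top","scene"):
    s=snap(n,n+"2.png"); lid(s,[.43,.232,.024],.024,24)
    u,v=map(int,proj(s,[.43,.232,.06])); c=cv2.resize(s["color"][max(0,v-70):v+50,max(0,u-80):u+80],(780,585)); cv2.imwrite(f"pics/c_{n}2.png",c[:,:,::-1])
E
```

```text
exp px (np.float64(278.2405809920781), np.float64(192.95447616710325)) ell ((280.1206970214844, 190.5637664794922), (58.092838287353516, 59.45640563964844), 2.2956273555755615) world [0.42802114 0.23247254 0.024     ]Traceback (most recent call last):
  File "<stdin>", line 4, in <module>
  File "h.py", line 31, in lid
    c=max(cv2.findContours(m,0,1)[0],key=cv2.contourArea)
ValueError: max() iterable argument is empty
```

drive_tool:
  deltas:
    - [[0,0,0],[2.0,-0.1,-0.1],8.8]
    - [[0,0,0],[3,0,0],8.8]
    - [[0,0,0],[3,0,0],8.8]
    - [[0,0,0],[3,0,0],8.8]
    - [[0,0,0],[2.5,0,0],8.8]
    - [[0,0,0],[0.9,0,0],8.8]
    - [[0,0,0],[0,0,0],8.8]
    - [[0,0,0],[0,0,0],8.8]

```text
clock: 3.72
tool_pos: [0.4267, 0.2323, 0.0112]
eef_rot: [0.085, 0.702, -0.086, 0.702]
contact_force: [0.3, 0.2, 0.4]
opening: 0.999
```

drive_tool:
  deltas:
    - [[0,0,0],[0,0,0],4.0]
    - [[0,0,0],[0,0,0],4.0]
    - [[0,0,0],[0,0,0],4.0]
    - [[0,0,0],[0,0,0],4.0]
    - [[0,0,0],[0,0,0],4.0]
  force: 30

```text
clock: 4.13
tool_pos: [0.4275, 0.2327, 0.0118]
eef_rot: [0.086, 0.702, -0.085, 0.702]
contact_force: [0.2, -0.5, 0.4]
opening: 0.644
```

drive_tool:
  deltas:
    - [[0,0,0],[0,0,0],4.0]
    - [[0,0,0],[0,0,0],4.0]
    - [[0,0,0],[0,0,0],4.0]

```text
clock: 4.38
tool_pos: [0.4271, 0.2326, 0.0112]
eef_rot: [0.085, 0.702, -0.085, 0.702]
contact_force: [-0.6, -0.2, -0.9]
opening: 0.455
```

```bash
python3 - <<'E'
from h import *
rep([.428,.2325,.015]); s=snap("wrist","w3.png")
E
```

```text
t 4.38 p [0.4271 0.2326 0.0112] q [-0.55  0.9  -0.07  2.12  0.41  0.14  0.33] F [-0.6 -0.2 -0.9] Mz [-0.01  0.08  0.06] open 40.1
tool x [ 0.  0. -1.] y [0.239 0.971 0.   ]
to go cm (tool xyz) [-0.38  0.02  0.09]
```

View pics/w3.png

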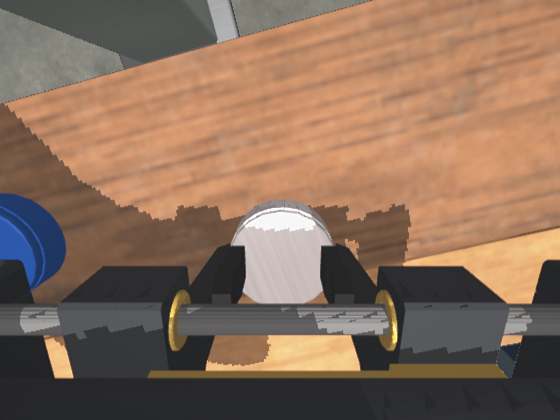

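The fingers read 40 mm at z=0.011 yet the lid is not gripped, so the heights disagree. I'll triangulate the lid's height.

```bash
python3 - <<'E'
from h import *
print("tip_reach",r.tip_reach)
s=load("wrist"); lid(s,[.428,.2325,.024],.024,75); print("TCP px",proj(s,r.get_state()["tool_pos"]))
print([ (n) for n in dir(r) if n[0]!="_"])
for n in("top","scene"):
    s=snap(n)
    for p in([.428,.2325,.024],[.428,.2325,.0]): print(n,proj(s,p))
    u,v=map(int,proj(s,[.43,.232,.03])); 
    c=cv2.resize(s["color"][max(0,v-50):v+40,max(0,u-60):u+60],(480,360),interpolation=2); cv2.imwrite(f"/tmp/c_{n}.png",c[:,:,::-1])
cv2.imwrite("pics/c3.png",np.vstack([cv2.imread(f"/tmp/c_{n}.png")[:300] for n in("top","scene")]))
E
```

```text
tip_reach 0.011
exp px (np.float64(281.48937734784), np.float64(258.1872651265183)) ell ((281.615966796875, 254.2740936279297), (102.13169860839844, 110.08968353271484), 179.953125) world [0.42572122 0.23313443 0.024     ]
TCP px (np.float64(281.28800847299016), np.float64(246.93040737083786))
['Unreachable', 'finish_job', 'get_state', 'snapshot', 'tip_reach']
top (np.float64(189.58320764234963), np.float64(259.67116148161176))
top (np.float64(192.06477378150925), np.float64(260.6170649782021))
scene (np.float64(191.49262478940287), np.float64(196.84846153842992))
scene (np.float64(192.85193517789253), np.float64(203.50612219281265))
```

View pics/c3.png

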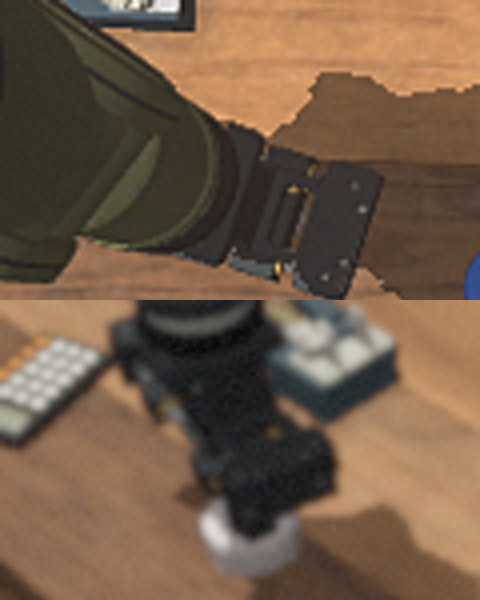

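The lid top is at z=0.024 as expected. In the wrist image the visible finger ends match tool x of about -19 mm, not +11 mm, so the fingers closed above the lid. I'll open and probe lower in small steps, watching the force.

drive_tool:
  deltas:
    - [[0,0,0],[0,0,0],8.8]
    - [[0,0,0],[0,0,0],8.8]
    - [[0,0,0],[0,0,0],8.8]
    - [[0,0,0],[0,0,0],8.8]
    - [[0,0,0],[0,0,0],8.8]
    - [[0,0,0],[0,0,0],8.8]
    - [[0,0,0],[0,0,0],8.8]
    - [[0,0,0],[0.3,0,0.1],8.8]
    - [[0,0,0],[0.3,0,0],8.8]
    - [[0,0,0],[0.2,0,0],8.8]

```text
clock: 5.37
tool_pos: [0.428, 0.2322, 0.0027]
eef_rot: [0.085, 0.702, -0.085, 0.702]
contact_force: [-0.3, 0.0, 0.4]
opening: 0.995
```

```bash
python3 - <<'E'
from h import *
rep([.428,.2325,-.015])
E
```

```text
t 5.37 p [0.428  0.2322 0.0027] q [-0.55  0.92 -0.06  2.11  0.42  0.12  0.32] F [-0.3  0.   0.4] Mz [-0.03 -0.01 -0.02] open 87.7
tool x [-0. -0. -1.] y [ 0.24   0.971 -0.   ]
to go cm (tool xyz) [ 1.77  0.02 -0.01]
```

No contact force with the nominal tips 8 mm below the table, so the real tips are about 30 mm shorter than stated. I'll continue gently.

drive_tool:
  deltas:
    - [[0,0,0],[0.3,0,0],8.8]
    - [[0,0,0],[0.3,0,0],8.8]
    - [[0,0,0],[0.3,0,0],8.8]
    - [[0,0,0],[0.3,0,0],8.8]

```text
clock: 5.7
tool_pos: [0.428, 0.2323, -0.0093]
eef_rot: [0.085, 0.702, -0.085, 0.702]
contact_force: [0.3, 0.1, -0.3]
opening: 1.001
```

drive_tool:
  deltas:
    - [[0,0,0],[0.2,0,0],8.8]
    - [[0,0,0],[0.2,0,0],8.8]
    - [[0,0,0],[0,0,0],8.8]

```text
clock: 5.95
tool_pos: [0.4279, 0.2323, -0.0132]
eef_rot: [0.085, 0.702, -0.085, 0.702]
contact_force: [0.5, 0.4, -0.4]
opening: 0.995
```

```bash
python3 - <<'E'
from h import *
rep([.428,.2325,-.015])
E
```

```text
t 5.95 p [ 0.4279  0.2323 -0.0132] q [-0.57  0.95 -0.04  2.11  0.42  0.09  0.32] F [ 0.5  0.4 -0.4] Mz [ 0.01 -0.04 -0.01] open 87.7
tool x [-0. -0. -1.] y [ 0.239  0.971 -0.   ]
to go cm (tool xyz) [0.18 0.02 0.01]
```

Still no contact. I'll close here at the estimated tip height of about 6 mm.

drive_tool:
  deltas:
    - [[0,0,0],[0,0,0],4.5]
    - [[0,0,0],[0,0,0],4.5]
    - [[0,0,0],[0,0,0],4.5]
    - [[0,0,0],[0,0,0],4.5]
    - [[0,0,0],[0,0,0],4.5]
    - [[0,0,0],[0,0,0],4.5]
    - [[0,0,0],[0,0,0],4.5]
    - [[0,0,0],[0,0,0],4.5]
  force: 30

```text
clock: 6.62
tool_pos: [0.4281, 0.2324, -0.0128]
eef_rot: [0.085, 0.702, -0.085, 0.702]
contact_force: [-0.3, -0.3, 1.1]
opening: 0.68
```

```bash
python3 - <<'E'
from h import *
rep(); s=snap("wrist","w4.png")
E
```

```text
t 6.62 p [ 0.4281  0.2324 -0.0128] q [-0.56  0.95 -0.04  2.11  0.42  0.09  0.32] F [-0.3 -0.3  1.1] Mz [-0.03 -0.01 -0.05] open 59.9
tool x [ 0.  0. -1.] y [0.239 0.971 0.   ]
```

Lid A is gripped: opening 59.9 mm, and the lid origin is 12.8 mm above the TCP. I'll lift and hover beside the jar to look at it.

drive_tool:
  deltas:
    - [[0,0,0],[-0.8,0,0],4.5]
    - [[0,0,0],[-2.0,0,0],4.5]
    - [[0,0,0],[-3,0,0],4.5]
    - [[0,0,0],[-3,0,0],4.5]
    - [[0,0,0],[-3,0,0],4.5]
    - [[0,0,0],[-3,-0.9,0.9],4.5]
    - [[0,0,0],[-2.5,-2,2],4.5]
    - [[0,0,0],[0,-2.6,2.6],4.5]
    - [[0,0,0],[0,-2.6,2.6],4.5]
    - [[0,0,0],[0,-2.6,2.6],4.5]
    - [[0,0,0],[0,-1.5,1.5],4.5]
    - [[0,0,0],[0,-0.4,0.4],4.5]

```text
clock: 7.67
tool_pos: [0.5219, 0.0742, 0.1603]
eef_rot: [0.087, 0.701, -0.089, 0.702]
contact_force: [0.2, -0.5, 0.2]
opening: 0.685
```

drive_tool:
  deltas:
    - [[0,0,0],[0,0,0],4.5]
    - [[0,0,0],[0,0,0],4.5]

```text
clock: 7.83
tool_pos: [0.5193, 0.081, 0.1602]
eef_rot: [0.085, 0.702, -0.085, 0.702]
contact_force: [-0.2, 1.2, -0.4]
opening: 0.682
```

```bash
python3 - <<'E'
from h import *
rep([.535,-.044,.16]); s=snap("wrist","w5.png"); print(proj(s,[.535,-.044,.09]))
E
```

```text
t 7.83 p [0.5193 0.081  0.1602] q [-0.04  0.66 -0.33  1.92  0.35  0.62  0.73] F [-0.2  1.2 -0.4] Mz [ 0.06  0.   -0.05] open 60.1
tool x [-0.001  0.001 -1.   ] y [0.238 0.971 0.001]
to go cm (tool xyz) [ 1.000e-02 -1.176e+01  4.500e+00]
(np.float64(144.55517129774293), np.float64(261.0513693669535))
```

View pics/w5.png

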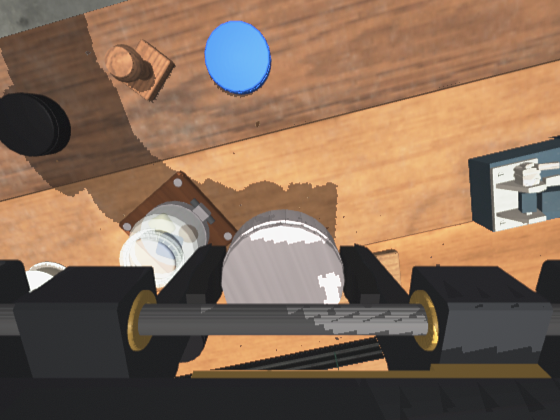

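Wrist view: the jar is at about (150,250), partly hidden by the fingers, and the lid is level in the grip. I'll turn the hand ccw (needed for screwing range anyway), which also puts the jar in clear view.

drive_tool:
  deltas:
    - [[-4,0,0],[0,0,0],4.5]
    - [[-7,0,0],[0,0,0],4.5]
    - [[-7,0,0],[0,0,0],4.5]
    - [[-7,0,0],[0,0,0],4.5]
    - [[-7,0,0],[0,0,0],4.5]
    - [[-7,0,0],[0,0,0],4.5]
    - [[-7,0,0],[0,0,0],4.5]
    - [[-7,0,0],[0,0,0],4.5]
    - [[-7,0,0],[0,0,0],4.5]
    - [[-7,0,0],[0,0,0],4.5]
    - [[-7,0,0],[0,0,0],4.5]
    - [[-4,0,0],[0,0,0],4.5]

```text
clock: 8.88
tool_pos: [0.5191, 0.0821, 0.1603]
eef_rot: [-0.378, 0.597, 0.379, 0.597]
contact_force: [-0.0, -0.1, -0.1]
opening: 0.683
```

drive_tool:
  deltas:
    - [[0,0,0],[0,0,0],4.5]
    - [[0,0,0],[0,0,0],4.5]

```text
clock: 9.05
tool_pos: [0.5194, 0.0815, 0.1602]
eef_rot: [-0.375, 0.599, 0.376, 0.599]
contact_force: [-0.8, 0.4, 0.2]
opening: 0.681
```

```bash
python3 - <<'E'
from h import *
rep([.535,-.044,.12]); s=snap("wrist","w6.png"); print(proj(s,[.535,-.044,.09]))
E
```

```text
t 9.05 p [0.5194 0.0815 0.1602] q [ 0.19  0.74 -0.72  1.91  0.69  0.76  1.76] F [-0.8  0.4  0.2] Mz [ 0.03  0.09 -0.07] open 60.0
tool x [-0.001  0.001 -1.   ] y [-0.9    0.435  0.001]
to go cm (tool xyz) [  4.01  -6.87 -10.62]
(np.float64(186.57537508261862), np.float64(68.56062053770043))
```

View pics/w6.png

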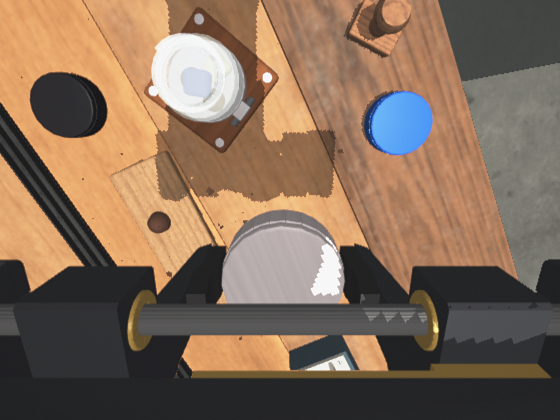

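Jar stand screws are at (199,19), (267,77), (220,142) and (153,90); the rim is near (190,75).

```bash
python3 - <<'E'
from h import *
s=load("wrist"); g=cv2.cvtColor(s["color"],cv2.COLOR_RGB2HSV)
P=[]
for u,v in((199,19),(267,77),(220,142),(153,90)):
    w=g[v-9:v+10,u-9:u+10]; m=(w[...,1]<50)&(w[...,2]>150); y,x=np.nonzero(m); c=(u-9+x.mean(),v-9+y.mean()); P.append(ray(s,*c,.015)); print(c,m.sum(),P[-1].round(4))
P=np.array(P); print("c13",(P[0]+P[2])/2,"c24",(P[1]+P[3])/2,"sides",np.linalg.norm(P-np.roll(P,1,0),axis=1))
a=load("top")
Q=[]
for u,v in((286.5,211.4),(315.6,199.2),(328.8,227.5),(299.5,240.2)): Q.append(ray(a,u,v,.015))
print("top",np.mean(Q,0))
c=P.mean(0)
for z in (.09,.067): print(z,proj(s,[c[0],c[1],z]))
# held lid
h=cv2.cvtColor(s["color"],cv2.COLOR_RGB2HSV); 
rep([c[0],c[1],.09])
im=s["color"].copy()
p0=np.array([c[0],c[1],.09]); pts=np.array([proj(s,p0+.0225*np.array([np.cos(t),np.sin(t),0])) for t in np.linspace(0,6.28,60)]).astype(int)
cv2.polylines(im,[pts],True,(255,0,0),1)
st=r.get_state();M=R.from_quat(st["eef_rot"]).as_matrix()
q0=np.array(st["tool_pos"])+[0,0,.0128+.024]
pts=np.array([proj(s,q0+.03*np.array([np.cos(t),np.sin(t),0])) for t in np.linspace(0,6.28,60)]).astype(int)
cv2.polylines(im,[pts],True,(0,0,255),1)
o=np.hstack([cv2.resize(im[20:140,120:270],(400,320)),cv2.resize(im[190:310,205:355],(400,320))]); cv2.imwrite("pics/o1.png",o[:,:,::-1])
E
```

```text
(np.float64(198.64864864864865), np.float64(18.45945945945946)) 74 [ 0.519  -0.0939  0.015 ]
(np.float64(266.85897435897436), np.float64(77.17948717948718)) 78 [ 0.4855 -0.0234  0.015 ]
(np.float64(219.36363636363637), np.float64(142.16363636363636)) 55 [0.5557 0.0098 0.015 ]
(np.float64(156.4696132596685), np.float64(88.60220994475138)) 181 [ 0.5853 -0.0604  0.015 ]
c13 [ 0.53733499 -0.04205944  0.015     ] c24 [ 0.53543627 -0.04191793  0.015     ] sides [0.07433878 0.07801708 0.07762466 0.07620547]
top [ 0.53704302 -0.04323332  0.015     ]
0.09 (np.float64(186.36304997760408), np.float64(72.24274158696042))
0.067 (np.float64(195.31409761618033), np.float64(76.35217479099734))
t 9.1 p [0.5196 0.0811 0.1602] q [ 0.19  0.74 -0.72  1.91  0.69  0.76  1.76] F [ 0.4  0.4 -1.6] Mz [ 0.09  0.05 -0.03] open 59.9
tool x [-0.  0. -1.] y [-0.9    0.436  0.   ]
to go cm (tool xyz) [  7.01  -6.88 -10.35]
```

View pics/o1.png

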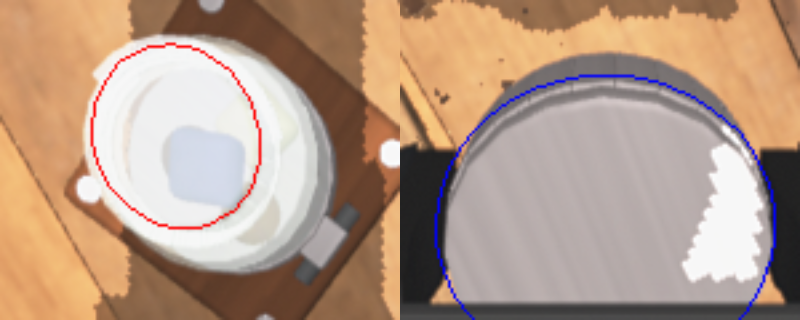

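Good agreement, so the jar axis is at (0.537,-0.0425). I'll move above it and come down to 13 mm over the rim.

drive_tool:
  deltas:
    - [[0,0,0],[0,-0.6,-0.9],4.5]
    - [[0,0,0],[0,-1.6,-2.4],4.5]
    - [[0,0,0],[0,-1.6,-2.4],4.5]
    - [[0,0,0],[0,-1.6,-2.4],4.5]
    - [[0,0,0],[0,-1.2,-1.7],4.5]
    - [[0,0,0],[0,-0.4,-0.6],4.5]
    - [[0,0,0],[1.5,0,0],4.5]
    - [[0,0,0],[2.0,0,0],4.5]
    - [[0,0,0],[2,0,0],4.5]
    - [[0,0,0],[1.0,0,0],4.5]
    - [[0,0,0],[0.5,0,0],4.5]
    - [[0,0,0],[0,0,0],4.5]

```text
clock: 10.1
tool_pos: [0.5374, -0.0437, 0.0895]
eef_rot: [-0.375, 0.599, 0.376, 0.599]
contact_force: [-0.2, 0.9, -0.5]
opening: 0.677
```

```bash
python3 - <<'E'
from h import *
rep([.5372,-.0425,.075]); s=snap("wrist","w7.png")
E
```

```text
t 10.1 p [ 0.5374 -0.0437  0.0895] q [ 0.37  0.85 -0.64  1.92  0.83  0.66  1.89] F [-0.2  0.9 -0.5] Mz [0.05 0.09 0.04] open 59.7
tool x [-0.001  0.    -1.   ] y [-0.9    0.435  0.001]
to go cm (tool xyz) [1.45 0.07 0.1 ]
```

drive_tool:
  deltas:
    - [[0,0,0],[0.3,0.05,0.1],4.5]
    - [[0,0,0],[0.3,0,0],4.5]
    - [[0,0,0],[0.3,0,0],4.5]
    - [[0,0,0],[0.2,0,0],4.5]
    - [[0,0,0],[0.2,0,0],4.5]
    - [[0,0,0],[0,0,0],4.5]

```text
clock: 10.65
tool_pos: [0.5377, -0.0433, 0.0768]
eef_rot: [-0.375, 0.599, 0.376, 0.599]
contact_force: [0.4, 0.0, -0.9]
opening: 0.682
```

drive_tool:
  deltas:
    - [[0,0,0],[0.1,0,0],4.5]
    - [[0,0,0],[0.1,0,0],4.5]
    - [[0,0,0],[0.1,0,0],4.5]
    - [[0,0,0],[0,0,0],4.5]

```text
clock: 10.98
tool_pos: [0.5375, -0.0433, 0.074]
eef_rot: [-0.375, 0.599, 0.376, 0.599]
contact_force: [-0.4, -0.8, 0.1]
opening: 0.682
```

```bash
python3 - <<'E'
from h import *
rep([.5372,-.0425,.068])
E
```

```text
t 10.98 p [ 0.5375 -0.0433  0.074 ] q [ 0.36  0.87 -0.62  1.93  0.86  0.63  1.86] F [-0.4 -0.8  0.1] Mz [0.02 0.25 0.02] open 60.1
tool x [-0.001 -0.    -1.   ] y [-0.9    0.436  0.001]
to go cm (tool xyz) [0.6  0.06 0.06]
```

Lid origin is 3 mm below the rim, so it is over the neck without jamming. I'll lower it until it rests.

drive_tool:
  deltas:
    - [[0,0,0],[0.1,0,0],4.5]
    - [[0,0,0],[0.1,0,0],4.5]
    - [[0,0,0],[0,0,0],4.5]

```text
clock: 11.23
tool_pos: [0.5377, -0.043, 0.073]
eef_rot: [-0.376, 0.599, 0.375, 0.599]
contact_force: [-1.7, -0.1, 10.0]
opening: 0.68
```

```bash
python3 - <<'E'
from h import *
rep([.5372,-.0425,.068])
E
```

```text
t 11.23 p [ 0.5377 -0.043   0.073 ] q [ 0.35  0.87 -0.62  1.93  0.86  0.63  1.86] F [-1.7 -0.1 10. ] Mz [0.   0.81 0.04] open 59.9
tool x [ 0. -0. -1.] y [-0.9    0.436 -0.   ]
to go cm (tool xyz) [0.5  0.07 0.02]
```

drive_tool:
  deltas:
    - [[5,0,0],[-0.03,0,0],4.5]
    - [[5,0,0],[0,0,0],4.5]
    - [[5,0,0],[0,0,0],4.5]
    - [[5,0,0],[0,0,0],4.5]
    - [[0,0,0],[0,0,0],4.5]

```text
clock: 11.65
tool_pos: [0.5372, -0.0426, 0.0731]
eef_rot: [-0.265, 0.656, 0.265, 0.655]
contact_force: [-3.6, 1.7, 6.8]
opening: 0.68
```

drive_tool:
  deltas:
    - [[5,0,0],[0,0,0],4.5]
    - [[5,0,0],[0,0,0],4.5]
    - [[5,0,0],[0,0,0],4.5]
    - [[5,0,0],[0,0,0],4.5]
    - [[0,0,0],[0,0,0],4.5]

```text
clock: 12.07
tool_pos: [0.5368, -0.0422, 0.0731]
eef_rot: [-0.147, 0.692, 0.147, 0.691]
contact_force: [-4.6, 1.9, 9.4]
opening: 0.679
```

```bash
python3 - <<'E'
from h import *
rep()
E
```

```text
t 12.07 p [ 0.5368 -0.0422  0.0731] q [ 0.25  0.84 -0.44  1.93  0.68  0.52  1.33] F [-4.6  1.9  9.4] Mz [ 0.25  0.98 -0.18] open 59.9
tool x [-0.001  0.    -1.   ] y [-0.407  0.914  0.001]
```

drive_tool:
  deltas:
    - [[5,0,0],[-0.02,0.08,-0.02],4.5]
    - [[6,0,0],[0,0,0],4.5]
    - [[6,0,0],[0,0,0],4.5]
    - [[6,0,0],[0,0,0],4.5]
    - [[6,0,0],[0,0,0],4.5]
    - [[0,0,0],[0,0,0],4.5]

```text
clock: 12.57
tool_pos: [0.5361, -0.0422, 0.0734]
eef_rot: [0.031, 0.707, -0.032, 0.706]
contact_force: [-4.4, 1.5, 10.3]
opening: 0.681
```

drive_tool:
  deltas:
    - [[6,0,0],[0,0,0],4.5]
    - [[6,0,0],[0,0,0],4.5]
    - [[6,0,0],[0,0,0],4.5]
    - [[6,0,0],[0,0,0],4.5]
    - [[6,0,0],[0,0,0],4.5]
    - [[0,0,0],[0,0,0],4.5]

```text
clock: 13.07
tool_pos: [0.5363, -0.0419, 0.0734]
eef_rot: [0.213, 0.675, -0.213, 0.674]
contact_force: [-4.1, 1.9, 10.4]
opening: 0.679
```

```bash
python3 - <<'E'
from h import *
rep()
E
```

```text
t 13.07 p [ 0.5363 -0.0419  0.0734] q [ 0.1   0.81 -0.18  1.94  0.32  0.42  0.64] F [-4.1  1.9 10.4] Mz [ 0.27  0.89 -0.22] open 59.8
tool x [-0.001 -0.    -1.   ] y [ 0.575  0.818 -0.001]
```

drive_tool:
  deltas:
    - [[6,0,0],[-0.03,0,-0.1],4.5]
    - [[6,0,0],[0,0,0],4.5]
    - [[6,0,0],[0,0,0],4.5]
    - [[6,0,0],[0,0,0],4.5]
    - [[6,0,0],[0,0,0],4.5]
    - [[0,0,0],[0,0,0],4.5]

```text
clock: 13.57
tool_pos: [0.5368, -0.0415, 0.0735]
eef_rot: [0.381, 0.596, -0.38, 0.596]
contact_force: [-1.2, 0.3, 6.3]
opening: 0.679
```

drive_tool:
  deltas:
    - [[6,0,0],[0,0,0],4.5]
    - [[6,0,0],[0,0,0],4.5]
    - [[6,0,0],[0,0,0],4.5]
    - [[6,0,0],[0,0,0],4.5]
    - [[6,0,0],[0,0,0],4.5]
    - [[0,0,0],[0,0,0],4.5]

```text
clock: 14.07
tool_pos: [0.5375, -0.0415, 0.0735]
eef_rot: [0.522, 0.477, -0.521, 0.478]
contact_force: [-0.6, 0.6, 5.8]
opening: 0.678
```

```bash
python3 - <<'E'
from h import *
rep()
E
```

```text
t 14.07 p [ 0.5375 -0.0415  0.0735] q [-0.04  0.81  0.06  1.95 -0.11  0.38  0.01] F [-0.6  0.6  5.8] Mz [ 0.09  0.17 -0.15] open 59.8
tool x [ 0.002  0.    -1.   ] y [ 0.996 -0.088  0.002]
```

drive_tool:
  deltas:
    - [[6,0,0],[0,0,0],4.5]
    - [[6,0,0],[0,0,0],4.5]
    - [[6,0,0],[0,0,0],4.5]
    - [[6,0,0],[0,0,0],4.5]
    - [[6,0,0],[0,0,0],4.5]
    - [[6,0,0],[0,0,0],4.5]
    - [[6,0,0],[0,0,0],4.5]
    - [[6,0,0],[0,0,0],4.5]
    - [[6,0,0],[0,0,0],4.5]
    - [[6,0,0],[0,0,0],4.5]
    - [[6,0,0],[0,0,0],4.5]
    - [[6,0,0],[0,0,0],4.5]

```text
clock: 15.07
tool_pos: [0.538, -0.0417, 0.0736]
eef_rot: [0.704, 0.08, -0.702, 0.08]
contact_force: [0.9, -0.9, 5.6]
opening: 0.682
```

```bash
python3 - <<'E'
from h import *
rep([.431,.2315,.16])
E
```

```text
t 15.07 p [ 0.538  -0.0417  0.0736] q [-0.21  0.84  0.34  1.96 -0.63  0.44 -0.74] F [ 0.9 -0.9  5.6] Mz [-0.06  0.06  0.08] open 60.1
tool x [ 0.003  0.    -1.   ] y [ 0.224 -0.975  0.001]
to go cm (tool xyz) [ -8.67 -29.02   4.28]
```

Lid A turned 231° with no descent, so it is the wrong one. I'll lift it off and lay it back at its old place.

drive_tool:
  deltas:
    - [[0,0,0],[-0.6,0,0],4.5]
    - [[0,0,0],[-1.5,0,0],4.5]
    - [[0,0,0],[-2.2,0,0],4.5]
    - [[0,0,0],[-2.2,0,0],4.5]
    - [[0,0,0],[-2.0,-1.2,0.2],4.5]
    - [[0,0,0],[0,-3.2,0.5],4.5]
    - [[0,0,0],[0,-3.9,0.6],4.5]
    - [[0,0,0],[0,-3.9,0.6],4.5]
    - [[0,0,0],[0,-3.9,0.6],4.5]
    - [[0,0,0],[0,-3.9,0.6],4.5]
    - [[0,0,0],[0,-3.9,0.6],4.5]
    - [[0,0,0],[0,-3.0,0.5],4.5]

```text
clock: 16.07
tool_pos: [0.4323, 0.2137, 0.1578]
eef_rot: [-0.702, -0.084, 0.703, -0.083]
contact_force: [0.7, 1.4, -0.6]
opening: 0.679
```

drive_tool:
  deltas:
    - [[0,0,0],[0,-1.7,0.3],4.5]
    - [[0,0,0],[0,-0.6,0.1],4.5]
    - [[0,0,0],[2.5,0,0],4.5]
    - [[0,0,0],[3.5,0,0],4.5]
    - [[0,0,0],[3.5,0,0],4.5]
    - [[0,0,0],[3.5,0,0],4.5]
    - [[0,0,0],[2.0,0,0],4.5]
    - [[0,0,0],[0.8,0,0],4.5]
    - [[0,0,0],[0,0,0],4.5]

```text
clock: 16.82
tool_pos: [0.4252, 0.2303, -0.0013]
eef_rot: [-0.702, -0.08, 0.703, -0.081]
contact_force: [-0.0, -0.2, -0.7]
opening: 0.684
```

```bash
python3 - <<'E'
from h import *
rep([.428,.2325,-.0128])
E
```

```text
t 16.82 p [ 0.4252  0.2303 -0.0013] q [-0.67  0.94  0.13  2.13 -0.88  0.14 -1.06] F [-0.  -0.2 -0.7] Mz [-0.07  0.14 -0.01] open 60.2
tool x [-0.002 -0.001 -1.   ] y [ 0.227 -0.974  0.   ]
to go cm (tool xyz) [ 1.15 -0.15 -0.32]
```

drive_tool:
  deltas:
    - [[0,0,0],[0.5,0,0],4.5]
    - [[0,0,0],[0.3,0,0],4.5]
    - [[0,0,0],[0.2,0,0],4.5]
    - [[0,0,0],[0.15,0,0],4.5]
    - [[0,0,0],[0,0,0],4.5]

```text
clock: 17.23
tool_pos: [0.4256, 0.2322, -0.0112]
eef_rot: [0.703, 0.081, -0.702, 0.081]
contact_force: [0.3, 0.4, -0.0]
opening: 0.68
```

drive_tool:
  deltas:
    - [[0,0,0],[0,0,0],6.2]
    - [[0,0,0],[0,0,0],7.0]
    - [[0,0,0],[0,0,0],8.8]
    - [[0,0,0],[0,0,0],8.8]
    - [[0,0,0],[0,0,0],8.8]
    - [[0,0,0],[0,0,0],8.8]
    - [[0,0,0],[-1,0,0],8.8]
    - [[0,0,0],[-3,0,0],8.8]
    - [[0,0,0],[-3.5,0,0],8.8]
    - [[0,0,0],[-3.5,0,0],8.8]
    - [[0,0,0],[-3.5,0,0],8.8]
    - [[0,0,0],[-2,0,0],8.8]

```text
clock: 18.23
tool_pos: [0.426, 0.232, 0.1565]
eef_rot: [0.704, 0.081, -0.701, 0.08]
contact_force: [0.2, -0.0, 0.1]
opening: 1.001
```

```bash
python3 - <<'E'
from h import *
rep([.405,-.249,.16]); s=snap("wrist","w8.png"); lid(s,[.426,.231,.024],.024,80)
E
```

```text
t 18.23 p [0.426  0.232  0.1565] q [-0.93  0.69  0.55  2.07 -0.68  0.56 -1.23] F [ 0.2 -0.   0.1] Mz [-0.    0.11  0.03] open 88.2
tool x [ 0.003  0.001 -1.   ] y [ 0.227 -0.974 -0.001]
to go cm (tool xyz) [-0.42 46.37 12.97]
exp px (np.float64(283.7103510488864), np.float64(194.2896951584009)) ell ((282.3117370605469, 194.3905792236328), (57.78897476196289, 58.299434661865234), 160.39010620117188) world [0.42557439 0.2323578  0.024     ]
```

Lid A is flat on the worktop at (0.4256,0.2324). Next is lid B.

drive_tool:
  deltas:
    - [[0,0,0],[0,2.0,0],8.8]
    - [[0,0,0],[0,3.9,0],8.8]
    - [[0,0,0],[0,3.9,0],8.8]
    - [[0,0,0],[0,3.9,0],8.8]
    - [[0,0,0],[0,3.9,0],8.8]
    - [[0,0,0],[0,3.9,0],8.8]
    - [[0,0,0],[0,3.5,1.8],8.8]
    - [[0,0,0],[0,3.5,1.9],8.8]
    - [[0,0,0],[0,3.5,1.9],8.8]
    - [[0,0,0],[0,3.5,1.9],8.8]
    - [[0,0,0],[0,3.5,1.9],8.8]
    - [[0,0,0],[0,3.5,1.9],8.8]

```text
clock: 19.28
tool_pos: [0.4109, -0.2092, 0.1532]
eef_rot: [-0.702, -0.081, 0.703, -0.081]
contact_force: [0.2, 0.5, 1.0]
opening: 0.995
```

drive_tool:
  deltas:
    - [[0,0,0],[0,2.5,1.2],8.8]
    - [[0,0,0],[0,1.1,0.5],8.8]
    - [[0,0,0],[0,0,0],8.8]
    - [[0,0,0],[0,0,0],8.8]

```text
clock: 19.62
tool_pos: [0.4032, -0.2464, 0.1531]
eef_rot: [-0.702, -0.081, 0.703, -0.08]
contact_force: [-0.9, 1.1, -0.3]
opening: 1.001
```

```bash
python3 - <<'E'
from h import *
rep([.405,-.249,-.0125]); s=snap("wrist","w9.png"); w=lid(s,[.405,-.249,.024],.024,80); rep([w[0],w[1],-.0125])
E
```

```text
t 19.62 p [ 0.4032 -0.2464  0.1531] q [ 0.22  0.65  0.38  2.1  -0.5   0.48 -0.37] F [-0.9  1.1 -0.3] Mz [ 0.02  0.16 -0.05] open 88.2
tool x [-0.     0.001 -1.   ] y [ 0.226 -0.974 -0.001]
to go cm (tool xyz) [16.56  0.32 -0.11]
exp px (np.float64(285.7802059184199), np.float64(193.3886597331341)) ell ((289.05413818359375, 189.01248168945312), (58.217044830322266, 58.708702087402344), 96.28970336914062) world [ 0.41011993 -0.25114734  0.024     ]
t 19.67 p [ 0.4036 -0.2452  0.1531] q [ 0.22  0.65  0.38  2.1  -0.5   0.48 -0.37] F [0.4 0.9 1.4] Mz [-0.04  0.21  0.02] open 87.8
tool x [-0.001  0.002 -1.   ] y [ 0.228 -0.974 -0.002]
to go cm (tool xyz) [16.55  0.76 -0.5 ]
```

drive_tool:
  deltas:
    - [[0,0,0],[2.0,0.7,-0.5],8.8]
    - [[0,0,0],[3.5,0,0],8.8]
    - [[0,0,0],[3.5,0,0],8.8]
    - [[0,0,0],[3.5,0,0],8.8]
    - [[0,0,0],[2.0,0,0],8.8]
    - [[0,0,0],[0,0,0],8.8]

```text
clock: 20.17
tool_pos: [0.4088, -0.2487, 0.005]
eef_rot: [-0.701, -0.084, 0.704, -0.08]
contact_force: [-0.8, 1.0, -0.1]
opening: 0.999
```

```bash
python3 - <<'E'
from h import *
s=snap("wrist","w10.png"); w=lid(s,[.409,-.251,.024],.024,90); rep([w[0],w[1],-.0125])
E
```

```text
exp px (np.float64(287.3014622545319), np.float64(264.66035428617545)) ell ((287.7445983886719, 260.17498779296875), (105.2533187866211, 110.77481079101562), 89.5582046508789) world [ 0.4116157  -0.25060787  0.024     ]
t 20.22 p [ 0.4095 -0.2496  0.0069] q [ 0.4   0.91  0.09  2.13 -0.64  0.12 -0.25] F [ 0.3 -0.1  0.5] Mz [-0.07  0.05  0.  ] open 87.8
tool x [-0.003  0.004 -1.   ] y [ 0.23  -0.973 -0.005]
to go cm (tool xyz) [ 1.94  0.16 -0.19]
```

drive_tool:
  deltas:
    - [[0,0,0],[0.6,0.1,-0.05],8.8]
    - [[0,0,0],[0.6,0,0],8.8]
    - [[0,0,0],[0.4,0,0],8.8]
    - [[0,0,0],[0.2,0,0],8.8]
    - [[0,0,0],[0,0,0],8.8]

```text
clock: 20.63
tool_pos: [0.411, -0.2531, -0.0094]
eef_rot: [0.703, 0.081, -0.702, 0.081]
contact_force: [-0.4, -0.6, -0.3]
opening: 0.999
```

drive_tool:
  deltas:
    - [[0,0,0],[0,0,0],4.5]
    - [[0,0,0],[0,0,0],4.5]
    - [[0,0,0],[0,0,0],4.5]
    - [[0,0,0],[0,0,0],4.5]
    - [[0,0,0],[0,0,0],4.5]
    - [[0,0,0],[0,0,0],4.5]
    - [[0,0,0],[0,0,0],4.5]
    - [[0,0,0],[0,0,0],4.5]
  force: 30

```text
clock: 21.3
tool_pos: [0.4108, -0.2531, -0.0095]
eef_rot: [0.703, 0.081, -0.702, 0.081]
contact_force: [-1.1, -0.1, 3.6]
opening: 0.682
```

```bash
python3 - <<'E'
from h import *
rep([.537,-.042,.16])
E
```

```text
t 21.3 p [ 0.4108 -0.2531 -0.0095] q [ 0.42  0.95  0.06  2.13 -0.65  0.08 -0.24] F [-1.1 -0.1  3.6] Mz [0.12 0.19 0.03] open 60.1
tool x [ 0.  0. -1.] y [ 0.227 -0.974 -0.   ]
to go cm (tool xyz) [-16.94 -17.68 -17.1 ]
```

Lid B is gripped (TCP 9.5 mm below the lid origin). I'll lift, move over the jar and pre-turn ccw.

drive_tool:
  deltas:
    - [[0,0,0],[-0.8,0,0],4.5]
    - [[0,0,0],[-2.0,0,0],4.5]
    - [[0,0,0],[-3.4,0,0],4.5]
    - [[0,0,0],[-3.4,0,0],4.5]
    - [[0,0,0],[-3.4,0,0],4.5]
    - [[0,0,0],[-3,-1,-1],4.5]
    - [[0,0,0],[-1,-2.7,-2.6],4.5]
    - [[0,0,0],[0,-2.8,-2.7],4.5]
    - [[0,0,0],[0,-2.8,-2.7],4.5]
    - [[0,0,0],[0,-2.8,-2.7],4.5]
    - [[0,0,0],[0,-2.8,-2.7],4.5]
    - [[0,0,0],[0,-1.9,-1.8],4.5]

```text
clock: 22.3
tool_pos: [0.5318, -0.048, 0.1605]
eef_rot: [0.703, 0.083, -0.702, 0.082]
contact_force: [0.7, -0.4, -0.8]
opening: 0.682
```

drive_tool:
  deltas:
    - [[-4,0,0],[0,-0.9,-0.9],4.5]
    - [[-7,0,0],[0,0,0],4.5]
    - [[-7,0,0],[0,0,0],4.5]
    - [[-7,0,0],[0,0,0],4.5]
    - [[-7,0,0],[0,0,0],4.5]
    - [[-7,0,0],[0,0,0],4.5]
    - [[-7,0,0],[0,0,0],4.5]
    - [[-7,0,0],[0,0,0],4.5]
    - [[-7,0,0],[0,0,0],4.5]
    - [[-7,0,0],[0,0,0],4.5]
    - [[-4,0,0],[0,0,0],4.5]
    - [[0,0,0],[0,0,0],4.5]

```text
clock: 23.3
tool_pos: [0.5365, -0.0421, 0.1607]
eef_rot: [-0.524, -0.474, 0.525, -0.474]
contact_force: [-0.5, -0.0, -1.9]
opening: 0.683
```

```bash
python3 - <<'E'
from h import *
rep([.5372,-.042,.0925])
E
```

```text
t 23.3 p [ 0.5365 -0.0421  0.1607] q [-0.1   0.67  0.16  1.9  -0.18  0.59  0.07] F [-0.5 -0.  -1.9] Mz [-0.15  0.02 -0.02] open 60.2
tool x [-0.  0. -1.] y [ 0.995 -0.101 -0.001]
to go cm (tool xyz) [ 6.82  0.07 -0.02]
```

drive_tool:
  deltas:
    - [[0,0,0],[1.5,0.05,0],4.5]
    - [[0,0,0],[2.5,0,0],4.5]
    - [[0,0,0],[1.8,0,0],4.5]
    - [[0,0,0],[1.0,0,0],4.5]
    - [[0,0,0],[0.3,0,0],4.5]
    - [[0,0,0],[0.3,0,0],4.5]
    - [[0,0,0],[0.3,0,0],4.5]
    - [[0,0,0],[0.3,0,0],4.5]
    - [[0,0,0],[0,0,0],4.5]

```text
clock: 24.05
tool_pos: [0.5377, -0.0419, 0.0806]
eef_rot: [0.525, 0.474, -0.525, 0.474]
contact_force: [-0.2, 0.6, -0.6]
opening: 0.68
```

drive_tool:
  deltas:
    - [[0,0,0],[0.1,0,0],4.5]
    - [[0,0,0],[0.1,0,0],4.5]
    - [[0,0,0],[0,0,0],4.5]

```text
clock: 24.3
tool_pos: [0.5378, -0.0419, 0.0786]
eef_rot: [0.525, 0.474, -0.525, 0.474]
contact_force: [0.3, 0.2, -0.6]
opening: 0.68
```

```bash
python3 - <<'E'
from h import *
rep([.5372,-.042,.0785])
E
```

```text
t 24.3 p [ 0.5378 -0.0419  0.0786] q [-0.07  0.8   0.11  1.95 -0.21  0.4   0.09] F [ 0.3  0.2 -0.6] Mz [-0.08  0.07  0.11] open 59.9
tool x [ 0.001  0.    -1.   ] y [ 0.995 -0.102  0.001]
to go cm (tool xyz) [ 0.01 -0.06  0.01]
```

drive_tool:
  deltas:
    - [[0,0,0],[0.1,-0.05,0],4.5]
    - [[0,0,0],[0.1,0,0],4.5]
    - [[0,0,0],[0,0,0],4.5]

```text
clock: 24.55
tool_pos: [0.5375, -0.0413, 0.0764]
eef_rot: [0.525, 0.474, -0.524, 0.474]
contact_force: [1.0, 1.1, -1.4]
opening: 0.682
```

drive_tool:
  deltas:
    - [[0,0,0],[0.08,0,0],4.5]
    - [[0,0,0],[0.08,0,0],4.5]
    - [[0,0,0],[0,0,0],4.5]

```text
clock: 24.8
tool_pos: [0.5372, -0.0413, 0.0747]
eef_rot: [0.525, 0.474, -0.525, 0.474]
contact_force: [1.1, 2.7, 0.6]
opening: 0.676
```

```bash
python3 - <<'E'
from h import *
rep([.5372,-.042,.0785])
E
```

```text
t 24.8 p [ 0.5372 -0.0413  0.0747] q [-0.07  0.81  0.11  1.95 -0.21  0.39  0.09] F [1.1 2.7 0.6] Mz [ 0.45 -0.14  0.05] open 59.6
tool x [ 0.     0.001 -1.   ] y [ 0.995 -0.101  0.   ]
to go cm (tool xyz) [-0.38  0.01  0.07]
```

drive_tool:
  deltas:
    - [[0,0,0],[0.08,0,-0.07],4.5]
    - [[0,0,0],[0.08,0,0],4.5]
    - [[0,0,0],[0,0,0],4.5]

```text
clock: 25.05
tool_pos: [0.537, -0.0409, 0.0731]
eef_rot: [0.525, 0.474, -0.525, 0.474]
contact_force: [-0.0, 2.6, -0.2]
opening: 0.681
```

drive_tool:
  deltas:
    - [[5,0,0],[0.03,0,0],4.5]
    - [[5,0,0],[0.03,0,0],4.5]
    - [[5,0,0],[0.03,0,0],4.5]
    - [[5,0,0],[0.03,0,0],4.5]
    - [[0,0,0],[0,0,0],4.5]

```text
clock: 25.47
tool_pos: [0.5375, -0.0408, 0.072]
eef_rot: [0.6, 0.375, -0.599, 0.375]
contact_force: [1.0, 2.3, -0.8]
opening: 0.681
```

```bash
python3 - <<'E'
from h import *
rep([.5372,-.042,.0785])
E
```

```text
t 25.47 p [ 0.5375 -0.0408  0.072 ] q [-0.12  0.82  0.18  1.95 -0.36  0.39 -0.12] F [ 1.   2.3 -0.8] Mz [ 0.42 -0.33 -0.04] open 60.0
tool x [ 0.001 -0.    -1.   ] y [ 0.899 -0.438  0.001]
to go cm (tool xyz) [-0.65  0.02  0.12]
```

drive_tool:
  deltas:
    - [[5,0,0],[0.06,0,-0.07],4.5]
    - [[5,0,0],[0.04,0,0],4.5]
    - [[5,0,0],[0.04,0,0],4.5]
    - [[5,0,0],[0.04,0,0],4.5]
    - [[0,0,0],[0,0,0],4.5]

```text
clock: 25.88
tool_pos: [0.538, -0.041, 0.0707]
eef_rot: [0.656, 0.265, -0.655, 0.266]
contact_force: [1.6, 0.9, 5.0]
opening: 0.68
```

```bash
python3 - <<'E'
from h import *
rep([.5372,-.042,.0785])
E
```

```text
t 25.88 p [ 0.538  -0.041   0.0707] q [-0.16  0.84  0.26  1.96 -0.5   0.41 -0.32] F [1.6 0.9 5. ] Mz [ 0.28 -0.1  -0.08] open 59.9
tool x [ 0.001 -0.001 -1.   ] y [ 0.696 -0.718  0.001]
to go cm (tool xyz) [-0.78  0.02  0.13]
```

Contact at 5 N with the lid 9.8 mm below the rim. I'll continue turning at thread pitch.

drive_tool:
  deltas:
    - [[6,0,0],[0.03,0,0],4.5]
    - [[6,0,0],[0.03,0,0],4.5]
    - [[6,0,0],[0.03,0,0],4.5]
    - [[6,0,0],[0.03,0,0],4.5]
    - [[6,0,0],[0.03,0,0],4.5]
    - [[0,0,0],[0,0,0],4.5]

```text
clock: 26.38
tool_pos: [0.5387, -0.0416, 0.0692]
eef_rot: [0.703, 0.086, -0.701, 0.088]
contact_force: [2.3, 0.4, 4.4]
opening: 0.68
```

```bash
python3 - <<'E'
from h import *
rep([.5372,-.042,.0785])
E
```

```text
t 26.38 p [ 0.5387 -0.0416  0.0692] q [-0.23  0.86  0.39  1.96 -0.7   0.45 -0.65] F [2.3 0.4 4.4] Mz [ 0.02 -0.4  -0.07] open 59.9
tool x [ 0.003 -0.002 -1.   ] y [ 0.245 -0.97   0.002]
to go cm (tool xyz) [-0.93  0.01  0.16]
```

The lid goes down exactly at pitch (1.5 mm per 30°), so this is the right lid. Now I'll let go part-way, turn the hand back and take a fresh hold.

drive_tool:
  deltas:
    - [[0,0,0],[-0.05,0,0],6.4]
    - [[0,0,0],[0,0,0],7.5]
    - [[0,0,0],[0,0,0],8.0]
    - [[0,0,0],[0,0,0],8.0]
    - [[-5,0,0],[0,0,0],8.0]
    - [[-7,0,0],[0,0,0],8.0]
    - [[-7,0,0],[0,0,0],8.0]
    - [[-7,0,0],[0,0,0],8.0]
    - [[-7,0,0],[0,0,0],8.0]
    - [[-7,0,0],[0,0,0],8.0]
    - [[-7,0,0],[0,0,0],8.0]
    - [[-7,0,0],[0,0,0],8.0]

```text
clock: 27.38
tool_pos: [0.5368, -0.0407, 0.069]
eef_rot: [-0.584, -0.399, 0.585, -0.398]
contact_force: [0.3, 0.2, 0.4]
opening: 0.906
```

drive_tool:
  deltas:
    - [[-7,0,0],[0,0,0],8.0]
    - [[-7,0,0],[0,0,0],8.0]
    - [[-7,0,0],[0,0,0],8.0]
    - [[-7,0,0],[0,0,0],8.0]
    - [[-7,0,0],[0,0,0],8.0]
    - [[-7,0,0],[0,0,0],8.0]
    - [[-7,0,0],[0,0,0],8.0]
    - [[-7,0,0],[0,0,0],8.0]
    - [[-7,0,0],[0,0,0],8.0]
    - [[-7,0,0],[0,0,0],8.0]
    - [[-4,0,0],[0,0,0],8.0]
    - [[0,0,0],[0,0,0],8.0]

```text
clock: 28.38
tool_pos: [0.5368, -0.041, 0.069]
eef_rot: [0.229, 0.67, -0.229, 0.669]
contact_force: [0.8, 0.6, 0.4]
opening: 0.908
```

```bash
python3 - <<'E'
from h import *
rep([.538,-.0415,.0695]); snap("wrist","w11.png")
E
```

```text
t 28.38 p [ 0.5368 -0.041   0.069 ] q [ 0.06  0.81 -0.11  1.95  0.22  0.39  0.69] F [0.8 0.6 0.4] Mz [-0.06 -0.   -0.04] open 80.0
tool x [-0.001  0.    -1.   ] y [ 0.612  0.791 -0.   ]
to go cm (tool xyz) [-0.05  0.03  0.13]
```

View pics/w11.png

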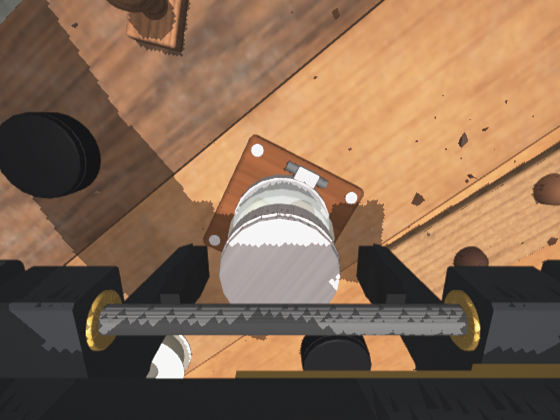

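The lid (280,255) sits level on the jar, free of the fingers. Fresh hold, firmer grip.

drive_tool:
  deltas:
    - [[0,0,0],[0,0.02,0.08],8.0]
    - [[0,0,0],[0,0,0],4.5]
    - [[0,0,0],[0,0,0],4.5]
    - [[0,0,0],[0,0,0],4.5]
    - [[0,0,0],[0,0,0],4.5]
    - [[0,0,0],[0,0,0],4.5]
    - [[0,0,0],[0,0,0],4.5]
    - [[0,0,0],[0,0,0],4.5]
  force: 45

```text
clock: 29.1
tool_pos: [0.5375, -0.0413, 0.0691]
eef_rot: [0.229, 0.669, -0.23, 0.668]
contact_force: [-1.5, -1.3, 1.9]
opening: 0.676
```

drive_tool:
  deltas:
    - [[4,0,0],[0.05,0,0],4.5]
    - [[6,0,0],[0.03,0,0],4.5]
    - [[6,0,0],[0.03,0,0],4.5]
    - [[6,0,0],[0.03,0,0],4.5]
    - [[6,0,0],[0.03,0,0],4.5]
    - [[0,0,0],[0,0,0],4.5]

```text
clock: 29.6
tool_pos: [0.5379, -0.0415, 0.0677]
eef_rot: [0.385, 0.593, -0.386, 0.593]
contact_force: [-2.4, -1.5, 3.2]
opening: 0.676
```

```bash
python3 - <<'E'
from h import *
rep([.538,-.0415,.0635])
E
```

```text
t 29.6 p [ 0.5379 -0.0415  0.0677] q [-0.01  0.82 -0.    1.95  0.01  0.38  0.4 ] F [-2.4 -1.5  3.2] Mz [-0.48  0.48 -0.06] open 59.6
tool x [-0.    -0.001 -1.   ] y [ 0.914  0.406 -0.001]
to go cm (tool xyz) [0.42 0.   0.01]
```

drive_tool:
  deltas:
    - [[6,0,0],[0.03,-0.05,0.02],4.5]
    - [[6,0,0],[0.03,0,0],4.5]
    - [[6,0,0],[0.03,0,0],4.5]
    - [[6,0,0],[0.03,0,0],4.5]
    - [[6,0,0],[0.03,0,0],4.5]
    - [[6,0,0],[0.03,0,0],4.5]
    - [[6,0,0],[0.03,0,0],4.5]
    - [[6,0,0],[0.03,0,0],4.5]
    - [[6,0,0],[0.03,0,0],4.5]
    - [[6,0,0],[0.03,0,0],4.5]
    - [[0,0,0],[0,0,0],4.5]

```text
clock: 30.52
tool_pos: [0.5382, -0.0416, 0.0647]
eef_rot: [0.63, 0.321, -0.629, 0.322]
contact_force: [-0.6, -0.9, 4.2]
opening: 0.676
```

```bash
python3 - <<'E'
from h import *
rep([.538,-.0415,.0635])
E
```

```text
t 30.52 p [ 0.5382 -0.0416  0.0647] q [-0.14  0.84  0.22  1.96 -0.43  0.39 -0.21] F [-0.6 -0.9  4.2] Mz [-0.45  0.32 -0.09] open 59.5
tool x [ 0.001 -0.001 -1.   ] y [ 0.81  -0.586  0.001]
to go cm (tool xyz) [ 0.12 -0.02  0.01]
```

drive_tool:
  deltas:
    - [[6,0,0],[0.03,0,0],4.5]
    - [[6,0,0],[0.03,0,0],4.5]
    - [[6,0,0],[0.03,0,0],4.5]
    - [[6,0,0],[0.02,0,0],4.5]
    - [[0,0,0],[0,0,0],4.5]
  force: 55

```text
clock: 30.93
tool_pos: [0.538, -0.0415, 0.0635]
eef_rot: [0.683, 0.184, -0.683, 0.184]
contact_force: [-1.1, -1.8, 4.6]
opening: 0.674
```

```bash
python3 - <<'E'
from h import *
rep()
E
```

```text
t 30.93 p [ 0.538  -0.0415  0.0635] q [-0.19  0.86  0.31  1.96 -0.6   0.42 -0.46] F [-1.1 -1.8  4.6] Mz [-0.36  0.44 -0.11] open 59.3
tool x [ 0.    -0.001 -1.   ] y [ 0.503 -0.864  0.001]
```

drive_tool:
  deltas:
    - [[5,0,0],[0,0,0],4.5]
    - [[5,0,0],[0,0,0],4.5]
    - [[5,0,0],[0,0,0],4.5]
    - [[0,0,0],[0,0,0],4.5]

```text
clock: 31.27
tool_pos: [0.5379, -0.0415, 0.0635]
eef_rot: [0.701, 0.094, -0.701, 0.094]
contact_force: [-1.4, -1.9, 4.9]
opening: 0.674
```

```bash
python3 - <<'E'
from h import *
rep()
E
```

```text
t 31.27 p [ 0.5379 -0.0415  0.0635] q [-0.23  0.87  0.37  1.96 -0.7   0.44 -0.63] F [-1.4 -1.9  4.9] Mz [-0.35  0.41 -0.06] open 59.4
tool x [ 0.    -0.001 -1.   ] y [ 0.263 -0.965  0.001]
```

drive_tool:
  deltas:
    - [[4,0,0],[0,0,0],4.5]
    - [[4,0,0],[0,0,0],4.5]
    - [[0,0,0],[0,0,0],4.5]

```text
clock: 31.52
tool_pos: [0.5379, -0.0415, 0.0635]
eef_rot: [0.706, 0.045, -0.706, 0.045]
contact_force: [-2.0, -2.7, 4.8]
opening: 0.673
```

```bash
python3 - <<'E'
from h import *
rep()
E
```

```text
t 31.52 p [ 0.5379 -0.0415  0.0635] q [-0.24  0.88  0.41  1.96 -0.75  0.46 -0.72] F [-2.  -2.7  4.8] Mz [-0.36  0.47 -0.09] open 59.3
tool x [ 0.    -0.001 -1.   ] y [ 0.128 -0.992  0.001]
```

drive_tool:
  deltas:
    - [[4,0,0],[0,0,0],4.5]
    - [[4,0,0],[0,0,0],4.5]
    - [[0,0,0],[0,0,0],4.5]

```text
clock: 31.77
tool_pos: [0.5379, -0.0415, 0.0635]
eef_rot: [0.707, -0.004, -0.707, -0.004]
contact_force: [-1.4, -1.9, 3.9]
opening: 0.674
```

```bash
python3 - <<'E'
from h import *
rep()
E
```

```text
t 31.77 p [ 0.5379 -0.0415  0.0635] q [-0.26  0.88  0.44  1.96 -0.8   0.48 -0.81] F [-1.4 -1.9  3.9] Mz [-0.34  0.4  -0.09] open 59.4
tool x [ 0.    -0.001 -1.   ] y [-0.012 -1.     0.001]
```

drive_tool:
  deltas:
    - [[4,0,0],[0,0,0],4.5]
    - [[4,0,0],[0,0,0],4.5]
    - [[0,0,0],[0,0,0],4.5]
  force: 60

```text
clock: 32.02
tool_pos: [0.5381, -0.0418, 0.0635]
eef_rot: [0.705, -0.054, -0.705, -0.053]
contact_force: [-1.1, -1.6, 3.8]
opening: 0.673
```

```bash
python3 - <<'E'
from h import *
rep()
E
```

```text
t 32.02 p [ 0.5381 -0.0418  0.0635] q [-0.28  0.89  0.48  1.96 -0.85  0.5  -0.9 ] F [-1.1 -1.6  3.8] Mz [-0.28  0.32 -0.28] open 59.3
tool x [ 0.001 -0.001 -1.   ] y [-0.151 -0.989  0.001]
```

drive_tool:
  deltas:
    - [[4,0,0],[0,0,0],4.5]
    - [[4,0,0],[0,0,0],4.5]
    - [[0,0,0],[0,0,0],4.5]

```text
clock: 32.27
tool_pos: [0.5383, -0.0421, 0.0635]
eef_rot: [0.7, -0.103, -0.699, -0.102]
contact_force: [0.5, -4.3, 3.1]
opening: 0.673
```

```bash
python3 - <<'E'
from h import *
rep()
E
```

```text
t 32.27 p [ 0.5383 -0.0421  0.0635] q [-0.3   0.9   0.51  1.96 -0.89  0.52 -1.  ] F [ 0.5 -4.3  3.1] Mz [-0.51  0.09 -0.13] open 59.3
tool x [ 0.001 -0.002 -1.   ] y [-0.287 -0.958  0.001]
```

drive_tool:
  deltas:
    - [[5,0,0],[0,0,0],4.5]

```text
clock: 32.35
tool_pos: [0.5383, -0.0423, 0.0635]
eef_rot: [0.695, -0.132, -0.694, -0.131]
contact_force: [0.4, -5.9, 1.9]
opening: 0.671
```

```bash
python3 - <<'E'
from h import *
rep()
E
```

```text
t 32.35 p [ 0.5383 -0.0423  0.0635] q [-0.31  0.91  0.53  1.96 -0.91  0.53 -1.07] F [ 0.4 -5.9  1.9] Mz [-0.87  0.02  1.43] open 59.1
tool x [ 0.001 -0.002 -1.   ] y [-0.365 -0.931  0.001]
```

drive_tool:
  deltas:
    - [[5,0,0],[0,0,0],4.5]

```text
clock: 32.43
tool_pos: [0.5384, -0.0425, 0.0635]
eef_rot: [0.689, -0.163, -0.688, -0.161]
contact_force: [-0.8, -6.4, 2.4]
opening: 0.673
```

```bash
python3 - <<'E'
from h import *
rep()
E
```

```text
t 32.43 p [ 0.5384 -0.0425  0.0635] q [-0.32  0.91  0.54  1.97 -0.93  0.53 -1.14] F [-0.8 -6.4  2.4] Mz [-1.01  0.11  1.78] open 59.3
tool x [ 0.001 -0.003 -1.   ] y [-0.445 -0.895  0.002]
```

drive_tool:
  deltas:
    - [[5,0,0],[0,0,0],4.5]

```text
clock: 32.52
tool_pos: [0.5384, -0.0428, 0.0635]
eef_rot: [0.681, -0.192, -0.68, -0.19]
contact_force: [-1.3, -7.5, 1.7]
opening: 0.674
```

```bash
python3 - <<'E'
from h import *
rep(); s=snap("wrist","w12.png")
E
```

```text
t 32.52 p [ 0.5384 -0.0428  0.0635] q [-0.32  0.91  0.56  1.97 -0.94  0.54 -1.22] F [-1.3 -7.5  1.7] Mz [-1.    0.03  2.19] open 59.3
tool x [ 0.001 -0.003 -1.   ] y [-0.521 -0.854  0.003]
```

Torque rose sharply to about 2 N m, so the lid is tight. I'll settle, confirm and release.

drive_tool:
  deltas:
    - [[0,0,0],[0,0,0],4.5]
    - [[0,0,0],[0,0,0],4.5]

```text
clock: 32.73
tool_pos: [0.5384, -0.0428, 0.0635]
eef_rot: [0.681, -0.194, -0.679, -0.193]
contact_force: [0.6, -5.2, 1.5]
opening: 0.674
```

```bash
python3 - <<'E'
from h import *
rep()
E
```

```text
t 32.73 p [ 0.5384 -0.0428  0.0635] q [-0.32  0.91  0.56  1.97 -0.94  0.54 -1.22] F [ 0.6 -5.2  1.5] Mz [-0.73 -0.1  -0.27] open 59.4
tool x [ 0.002 -0.002 -1.   ] y [-0.526 -0.851  0.001]
```

drive_tool:
  deltas:
    - [[0,0,0],[0,0,0],6.2]
    - [[0,0,0],[0,0,0],7.4]
    - [[0,0,0],[0,0,0],8.8]
    - [[0,0,0],[0,0,0],8.8]
    - [[0,0,0],[0,0,0],8.8]
    - [[0,0,0],[-1.0,0,0],8.8]
    - [[0,0,0],[-2.5,0,0],8.8]
    - [[0,0,0],[-3,0,0],8.8]
    - [[0,0,0],[-3,0,0],8.8]
    - [[0,0,0],[-1.5,0,0],8.8]
    - [[0,0,0],[0,0,0],8.8]
    - [[0,0,0],[0,0,0],8.8]

```text
clock: 33.73
tool_pos: [0.5381, -0.0409, 0.1743]
eef_rot: [0.681, -0.193, -0.68, -0.194]
contact_force: [0.0, 0.1, 0.3]
opening: 1.0
```

```bash
python3 - <<'E'
from h import *
rep(); s=snap("wrist","w13.png"); w=lid(s,[.538,-.042,.097],.097,90)
u,v=proj(s,[.538,-.042,.097]); M=s["wc"]; d=-M[:3,2]; print("expected px width",60*300.4/1000/np.dot(np.array([.538,-.042,.097])-M[:3,3],d))
t=snap("top"); sc=snap("scene","scene_end.png")
cv2.imwrite("pics/end.png",np.vstack([np.hstack([s["color"],sc["color"]]) ])[:,:,::-1]); im=cv2.imread("pics/end.png"); cv2.imwrite("pics/end.png",cv2.resize(im,(800,300)))
E
```

```text
t 33.73 p [ 0.5381 -0.0409  0.1743] q [-0.43  0.77  0.76  1.9  -0.75  0.78 -1.38] F [0.  0.1 0.3] Mz [ 0.    0.13 -0.02] open 88.1
tool x [ 0.002  0.    -1.   ] y [-0.527 -0.85  -0.001]
exp px (np.float64(284.556054729105), np.float64(208.93240497070306)) ell ((284.4669494628906, 198.86985778808594), (71.83393096923828, 84.08309936523438), 0.6898984909057617) world [ 0.54546219 -0.04651478  0.097     ]
expected px width 71.66866707447603
```

View pics/end.png

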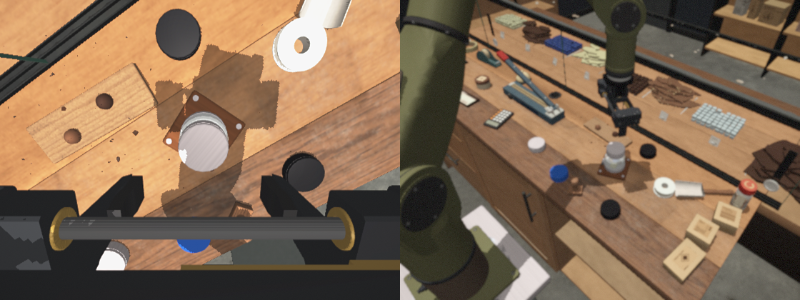

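The settled reading fell back to -0.27 N m. To be sure the lid is tight, I'll re-grip and check the torque once more.

drive_tool:
  deltas:
    - [[0,0,0],[2.0,0,0],8.8]
    - [[0,0,0],[3.5,0,0],8.8]
    - [[0,0,0],[3,0,0],8.8]
    - [[0,0,0],[1.8,0,0],8.8]
    - [[0,0,0],[0.7,0,0],8.8]
    - [[0,0,0],[0,0,0],4.5]
    - [[0,0,0],[0,0,0],4.5]
    - [[0,0,0],[0,0,0],4.5]
    - [[0,0,0],[0,0,0],4.5]
    - [[0,0,0],[0,0,0],4.5]
    - [[0,0,0],[0,0,0],4.5]
    - [[0,0,0],[0,0,0],4.5]
  force: 60

```text
clock: 34.88
tool_pos: [0.538, -0.0425, 0.0644]
eef_rot: [0.68, -0.195, -0.679, -0.194]
contact_force: [-0.7, -3.0, 7.0]
opening: 0.673
```

```bash
python3 - <<'E'
from h import *
rep()
E
```

```text
t 34.88 p [ 0.538  -0.0425  0.0644] q [-0.32  0.91  0.55  1.97 -0.93  0.54 -1.23] F [-0.7 -3.   7. ] Mz [-0.54  0.62  0.  ] open 59.3
tool x [ 0.001 -0.002 -1.   ] y [-0.529 -0.849  0.001]
```

drive_tool:
  deltas:
    - [[3,0,0],[0,0,0],4.5]

```text
clock: 34.97
tool_pos: [0.538, -0.0425, 0.0644]
eef_rot: [0.676, -0.211, -0.675, -0.21]
contact_force: [-2.4, -3.9, 6.7]
opening: 0.674
```

```bash
python3 - <<'E'
from h import *
rep()
E
```

```text
t 34.97 p [ 0.538  -0.0425  0.0644] q [-0.32  0.91  0.55  1.97 -0.93  0.54 -1.28] F [-2.4 -3.9  6.7] Mz [-0.86  0.67  2.  ] open 59.4
tool x [ 0.001 -0.002 -1.   ] y [-0.568 -0.823  0.001]
```

drive_tool:
  deltas:
    - [[3,0,0],[0,0,0],4.5]

```text
clock: 35.05
tool_pos: [0.5379, -0.0426, 0.0644]
eef_rot: [0.67, -0.228, -0.669, -0.226]
contact_force: [-4.0, -4.8, 6.8]
opening: 0.674
```

```bash
python3 - <<'E'
from h import *
rep()
E
```

```text
t 35.05 p [ 0.5379 -0.0426  0.0644] q [-0.32  0.91  0.56  1.97 -0.94  0.54 -1.32] F [-4.  -4.8  6.8] Mz [-0.93  0.88  2.51] open 59.3
tool x [ 0.    -0.003 -1.   ] y [-0.609 -0.793  0.002]
```

drive_tool:
  deltas:
    - [[0,0,0],[0,0,0],4.5]

```text
clock: 35.13
tool_pos: [0.5378, -0.0426, 0.0644]
eef_rot: [0.67, -0.23, -0.669, -0.228]
contact_force: [-2.6, -2.4, 7.3]
opening: 0.669
```

```bash
python3 - <<'E'
from h import *
rep()
E
```

```text
t 35.13 p [ 0.5378 -0.0426  0.0644] q [-0.32  0.91  0.56  1.97 -0.94  0.54 -1.32] F [-2.6 -2.4  7.3] Mz [-0.68  0.74  0.44] open 58.9
tool x [ 0.001 -0.002 -1.   ] y [-0.612 -0.791  0.002]
```

The torque goes straight to 2–2.5 N m within 3–6°, so the lid is clamped. Release, retreat and check.

drive_tool:
  deltas:
    - [[0,0,0],[0,0,0],6.2]
    - [[0,0,0],[0,0,0],7.4]
    - [[0,0,0],[0,0,0],8.8]
    - [[0,0,0],[0,0,0],8.8]
    - [[0,0,0],[0,0,0],8.8]
    - [[0,0,0],[-1.0,0,0],8.8]
    - [[0,0,0],[-2.5,0,0],8.8]
    - [[0,0,0],[-3,0,0],8.8]
    - [[0,0,0],[-3,0,0],8.8]
    - [[0,0,0],[-1.5,0,0],8.8]
    - [[0,0,0],[0,0,0],8.8]
    - [[0,0,0],[0,0,0],8.8]

```text
clock: 36.13
tool_pos: [0.5382, -0.041, 0.1743]
eef_rot: [0.669, -0.229, -0.668, -0.23]
contact_force: [-0.2, -0.2, -0.2]
opening: 1.001
```

```bash
python3 - <<'E'
from h import *
rep(); a0=cv2.imread("pics/scene.png")[:,:,::-1].astype(int); a1=snap("scene")["color"].astype(int)
for n,p in (("spool",(370,261)),("stamp",(246,263)),("lidA",(193,200)),("blue",(223,242)),("black",(294,293))):
    x,y=p; w=np.s_[y-16:y+17,x-18:x+19]
    sh=cv2.phaseCorrelate(a0[w].mean(2).astype(np.float32),a1[w].mean(2).astype(np.float32)); print(n,sh)
print(r.finish_job())
E
```

```text
t 36.13 p [ 0.5382 -0.041   0.1743] q [-0.43  0.77  0.76  1.9  -0.75  0.78 -1.48] F [-0.2 -0.2 -0.2] Mz [ 0.03  0.17 -0.03] open 88.2
tool x [ 0.002  0.    -1.   ] y [-0.613 -0.79  -0.001]
spool ((-0.1418206352153497, 0.13737970383678544), 1.0192659123076333)
stamp ((-0.08422627261123239, -0.2645759564104928), 0.8408006370067597)
lidA ((-0.4517663599562347, 0.19519161085299075), 0.8170049217012193)
blue ((-0.2049836530891902, 0.17247077350390327), 0.8314199109872182)
black ((-0.08468098998521967, -0.06572904390781886), 1.1455964825219578)
the job is handed in; nothing more can be done
None
```

The jar is closed with the right-hand lid, screwed home and tight. I handed the job in at 36 s.

- **Wrong lid:** The left-hand lid turned 231° under light pressure and stayed 3.7 mm below the rim. I lifted it off and laid it back flat, about 2 mm from where it started.
- **Right lid:** The right-hand lid went down at thread pitch (1.5 mm per 30°). I let go at about 11 mm below the rim, turned the hand back, took a fresh hold and screwed it to its home height of about 73 mm.
- **Tightness:** While turning, the torque rose sharply to about 2 N m.
- **Bystanders:** Image shifts for the ribbon spool and hand stamp were under 0.3 px, so they did not move. The black and blue look-alikes in front were still in place too.

**Checks that disagreed:**
- The fingertips measured about 30 mm shorter than stated. Two early grasps closed above the first lid until I went lower; nothing was disturbed.
- The torque fell back when the arm stopped (-0.27 N m). I gripped the lid again and it resisted at once, at 2 to 2.5 N m within 6°. The fingers may have slipped a little on the lid at that torque.
- A last image fit put the lid 7 to 8 mm off the jar's axis. I discounted it because the mask also took in the lid's side.

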